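# Tip the slide box flat and push it into its bay

## Robot

A 7-joint arm with a two-finger parallel gripper is mounted at the origin on the work surface. World frame = base frame: x ahead of the robot, y to its left, z up, the work surface at z = 0. Lengths are in m, angles in rad, forces in N, time in s.
With the tool pointing down it reaches from about 0.425 to 0.95 m from the base axis. Payload 4.7 kg.
Tool frame: the origin (TCP) lies on the centre line of the jaws, within the pads' length; the fingertips stand robot.nose_length ahead of it and the grasp point (between the pads) lies 8 mm behind it (robot.nose_length is the distance from the TCP to the fingertips, in m); z points along the fingers, x is the direction in which the jaws open and shut, and the axes are right-handed (so a half turn about z gives the same grasp; the last joint's range is limited). The gripper opens to 85 mm and grips with 20 to 120 N. Pads are 22 mm wide; open, the fingers measure 114 mm over their backs; the gripper's body (76 mm by 85 mm) begins 54 mm behind the grasp point. The pads swing forward as they close: fully open they stand 13 mm farther back than shut.
Start: joints at [-1.339, 0.469, -0.049, 1.532, 0.024, 1.141, -0.082], TCP at [0.174, 0.652, 0.204] pointing down, gripper open.
Joint ranges: [-2.59, 2.59], [-0.33, 1.99], [-1.39, 1.29], [0.1, 2.45], [-1.04, 4.18], [0.21, 1.99], [-2.66, 2.66]. Speed limits (rad/s): [2.57, 2.57, 3.14, 3.14, 3.14, 3.14, 3.14].

## Interface

Orientations are given as [roll, pitch, yaw] about the fixed x, y, z axes, in that order (R = Rz(yaw) Ry(pitch) Rx(roll)).
In Python, from plant import robot gives the robot as it stands. Calls block until the motion is done:
- robot.goto(position, orientation): joint-space move of the TCP to a pose.
- robot.move_straight(position, vel=0.15, attitude=None, contact_N=None): straight line of the TCP; attitude=None keeps the orientation; vel is the mean speed in m/s. With contact_N (N) it stops when the force on the tool has changed by that much, and returns True; else False.
- robot.move_joints(angles): joint-space move.
- robot.grip(opening, strength=None): opening from 0.0 (shut) to 1.0 (fully open); strength is the grip in N (None keeps the last); returns when the fingers have stopped.
- robot.sleep(seconds).
- robot.inverse_kinematics(position, orientation): joint angles nearest the present ones, or None.
- robot.sense(): the state.
- robot.grab_frame(name): name is "scene" or "top" or "wrist"; returns a dict with "image" (400x640x3 uint8, red, green, blue), "range_z" (400x640 float32, m along the optical axis (not along the pixel's ray), 0 where there is no reading), "fx", "fy", "cx", "cy" (pixels), "R" (3x3) and "t" (3): a world point X has camera coordinates R X + t. Camera axes: x right, y down, z forward; pixel columns grow to the right and rows downward; lengths in m; the calibration is good to about 2 mm. A picture is of the moment at which its call begins.
A pose or a line that the arm cannot do raises robot.IKError and nothing moves.
- robot.close_job(): hands the job in, once; it reports no verdict.
The state is a dict: "t": time; "joint_pos": joint angles; "joint_velocities": joint speeds; "effort": joint torques, N m; "tcp_pos": TCP position; "tcp_rot": TCP orientation; "wrist_force": force on the tool from outside, world axes, zero at the start; "torque": the same for the moment, N m; "opening": opening from 0.0 (shut) to 1.0 (fully open).
Only numpy, scipy, OpenCV 4.12 (cv2) and the standard library are available. Lean on these libraries where they do the work, as an engineer would, in place of code of your own. Each camera call takes 0.05 s, during which the arm holds its last target.

## Task

The blue slide box has been left standing on its end in front of its bay on the bench. Push it over towards the bay so that it lies flat with its white lid up, then push it along the bench, end first, until it is fully home against the stop between the guides. Only push it, never lift or carry it, and leave the things around it where they are.

Things in the scene. Friction and masses are not known exactly. Their poses are not given: they have to be found in the camera images.
- box: slide box: closed rigid box 120 mm long, 90 wide, 34 thick, 0.2 to 0.4 kg, blue base, white lid with a paper card. Starts upright on a 34 x 90 mm end. Origin: centre of that end. z runs along its length (up at the start), y across its width, x out of the blue base, -x out of the white lid. At the start x points at the bay within 0.1 rad. Lying lid up, z points to the bay and x down
- box_center (a point): the middle of the slide box, 60 mm along its z axis from its origin. When the box lies home this point is 60 mm short of the stop face and 17 mm above the bench
- box_heel (a point): middle of the lower edge, on the blue side (17 mm along the box's x axis from its origin), about which the box turns when it is tipped towards the bay. It stays on the bench throughout; once the box lies down it is the lower edge of the rear end
- dock: the bay, grey, fixed, no floor. Origin: on the bench, middle of the stop's face (stop 24 mm high, 128 wide). x: direction in which the box is pushed in; z up. Guides 14 mm high, 100 mm apart inside, run 40 mm back from the stop, then splay 30 degrees to a mouth about 130 mm wide, about 68 mm before the stop. At the start the box's heel is 201 to 228 mm before the stop, near the middle line
- plates: bystander: stack of four red culture plates, 92 mm across, 60 mm high; origin in the middle of its underside
- dropper: bystander: white dropper bottle with blue cap, 28 mm across, 72 mm high; origin in the middle of its underside
- swabs: bystander: clear cup with wooden swab sticks, 60 mm across, 105 mm high; origin in the middle of its underside
- pen: bystander: blue marker pen lying down, 128 mm long along its x axis, 13 mm thick; origin in the middle of its underside
- plates_far: bystander: stack of five red and orange culture plates, 92 mm across, 75 mm high; origin in the middle of its underside
- greenbox: bystander: green slide box with white lid, lying flat, 120 x 90 x 34 mm; origin in the middle of its underside
Things that resemble listed ones, but are neither listed nor needed, are in the scene too. Leave any yellow look-alike of the box alone. What is shaped like the dock but red is not meant.

How it is judged:
On the way:
1. the box has been tipped over and lies flat on the bench, lid up, still outside its home (angle between box's own x axis and vertical above 3.02 rad and height (world z) of box_center below 0.022 m and x of box_center in the frame of dock below -0.08 m), for 0.2 s.
At the end, for the whole second after the job is handed in: the box lies flat on the bench (within 0.12 rad), lid up, between the guides, its front end within 6 mm of the stop, square to the bay within 0.1 rad and at rest (angle between box's own x axis and vertical above 3.02 rad and height (world z) of box_center below 0.022 m and x of box_center in the frame of dock above -0.066 m and y of box_center in the frame of dock between -0.012 and 0.012 m and angle between the z axis of box and the x axis of dock, either way round below 0.1 rad and linear speed of box below 0.02 m/s and angular speed of box below 0.1 rad/s); the robot touches nothing.
It fails at once if the slide box is lifted, carried or tipped the wrong way (its heel edge comes more than 20 mm off the bench) (height (world z) of box_heel above 0.02 m).
It fails at once if the slide box is raised bodily (its middle more than 80 mm above the bench) (height (world z) of box_center above 0.08 m).
It fails at once if a bystander (plates, dropper, swabs, pen or green box) is moved more than 15 mm or knocked over (distance of any of plates, dropper, swabs, pen, plates_far, greenbox from where it was at the start of the episode above 0.015 m or angle between any of plates, dropper, swabs, pen, plates_far, greenbox's own z axis and vertical above 0.3 rad).
It also fails if it takes over 38 s, if anything falls off the work surface, if the arm or the gripper's body presses on something with over 40 N, if the wrist force passes 120 N, or if a joint passes its speed limit or range.

## Working session

There is one attempt and no reset: what is moved stays moved. The work goes in short steps, each a Python script; the robot and the scene stay as the last script left them, time stands still between calls to the robot, and variables do not carry over. Pictures are saved under pics/ and viewed, and the job is handed in when it is done.

```bash
mkdir -p pics; ls
python3 - <<'E'
from plant import robot
import cv2,pickle
s=robot.sense();print(s, robot.nose_length)
for n in("scene","top","wrist"):
    f=robot.grab_frame(n);pickle.dump(f,open(n+"0.pkl","wb"))
    cv2.imwrite(f"pics/{n}0.png",f["image"][:,:,::-1]);print(n,f["R"],f["t"],f["fx"],f["cx"],f["cy"])
E
```

```text
pics
{'t': 0.0, 'joint_pos': array([-1.33893753,  0.4694722 , -0.0485755 ,  1.53371154,  0.02409515,
        1.14096236, -0.08231512]), 'joint_velocities': array([-1.43249075e-03,  8.67552891e-04,  7.37447955e-04,  1.07742395e-03,
       -9.81341159e-04, -7.46311453e-04,  6.56710256e-05]), 'effort': array([-8.53529446e-05, -5.10324848e+01, -4.68096114e-02, -2.37699634e+01,
        1.06769250e-02,  7.58713548e-03, -9.06998849e-06]), 'tcp_pos': array([0.17386137, 0.65156506, 0.2024332 ]), 'tcp_rot': array([3.14151697e+00, 1.96662137e-03, 1.31003498e+00]), 'wrist_force': array([-0.17674821,  0.15296481,  0.08790201]), 'torque': array([-0.00471959,  0.0255204 ,  0.0129592 ]), 'opening': 0.9967495206884636} 0.011
scene [[-0.07785015  0.99694448 -0.00640724]
 [ 0.70198162  0.05025109 -0.71042004]
 [-0.70792737 -0.05980408 -0.70374875]] [ 0.03465478 -0.35783439  1.53940991] 432.19833238468743 315.038876491921 196.45204627113299
top [[ 0.06474981 -0.99789311 -0.00409989]
 [-0.97480315 -0.06237166 -0.21416956]
 [ 0.21346261  0.01786402 -0.97678789]] [-0.01182579  0.53793911  1.50276018] 467.4759345098131 317.10199734763626 199.1078714852871
wrist [[ 0.25725901  0.96634116 -0.0015995 ]
 [ 0.92143682 -0.24480521  0.30170282]
 [ 0.29115628 -0.07908961 -0.95340068]] [-0.67424954 -0.04110151  0.37980695] 335.7827452826336 319.9982288294172 197.54849303144945
```

View pics/scene0.png

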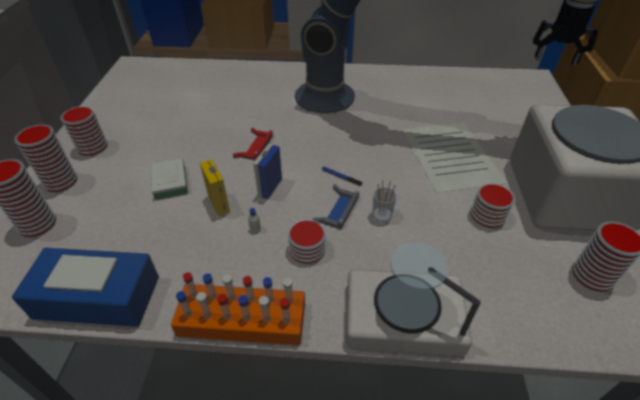

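View pics/top0.png

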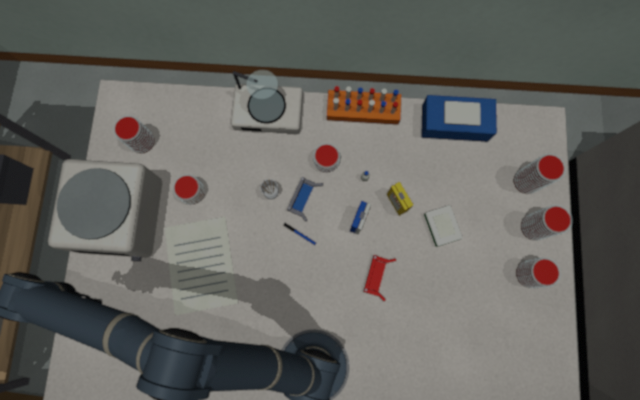

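The scene view shows the blue box upright at about (268,172), with the grey-blue dock at about (340,205). The yellow decoy is at (214,188), the dropper at (254,222), the pen at (342,176), the swabs at (384,203) and the plates at (307,243). Next I'll get metric positions.

```bash
cat > h.py <<'E'
import numpy as np,cv2,pickle
def cloud(f):
    z=f["range_z"].astype(float);v,u=np.indices(z.shape)
    P=np.stack([(u-f["cx"])/f["fx"]*z,(v-f["cy"])/f["fy"]*z,z],-1)
    W=(P-f["t"])@f["R"]
    W[z<=0]=np.nan
    return W
def heightmap(f,x0,x1,y0,y1,res=0.001,zmax=.3):
    # orthographic colour+height map: rows: x decreasing down ; cols: y decreasing to right
    W=cloud(f);I=f["image"]
    m=(W[...,0]>x0)&(W[...,0]<x1)&(W[...,1]>y0)&(W[...,1]<y1)&(W[...,2]<zmax)
    return W[m],I[m]
E
python3 - <<'E'
import pickle,cv2,numpy as np
from h import *
for n in("scene","top"):
    f=pickle.load(open(n+"0.pkl","rb"));W=cloud(f)
    pts={"scene":[(268,172),(340,205),(214,188),(254,222),(342,176),(384,203),(307,243),(320,218),(355,190),(169,178)],
         "top":[(360,217),(302,196),(400,198),(366,175),(300,234),(270,188),(326,157),(293,210),(320,184),(443,226)]}[n]
    for p in pts: print(n,p,W[p[1],p[0]].round(3))
    im=f["image"]
    c=(im[120:270,180:400] if n=="scene" else im[130:280,240:460])
    cv2.imwrite(f"pics/{n}0c.png",cv2.resize(c,(792,540),interpolation=cv2.INTER_CUBIC)[:,:,::-1])
    # box points: blue above bench
E
```

```text
scene (268, 172) [ 0.517 -0.116  0.088]
scene (340, 205) [ 0.536  0.074 -0.001]
scene (214, 188) [ 0.599 -0.236  0.101]
scene (254, 222) [ 0.652 -0.133  0.043]
scene (342, 176) [0.431 0.076 0.009]
scene (384, 203) [0.594 0.181 0.074]
scene (307, 243) [0.72  0.003 0.058]
scene (320, 218) [0.599 0.025 0.012]
scene (355, 190) [0.477 0.113 0.001]
scene (169, 178) [ 0.503 -0.396  0.036]
top (360, 217) [ 0.475 -0.118  0.121]
top (302, 196) [0.557 0.077 0.003]
top (400, 198) [ 0.545 -0.244  0.116]
top (366, 175) [ 0.629 -0.136  0.068]
top (300, 234) [0.423 0.073 0.016]
top (270, 188) [0.577 0.189 0.01 ]
top (326, 157) [0.688 0.002 0.051]
top (293, 210) [0.505 0.104 0.009]
top (320, 184) [0.601 0.017 0.014]
top (443, 226) [ 0.479 -0.405  0.027]
```

View pics/scene0c.png

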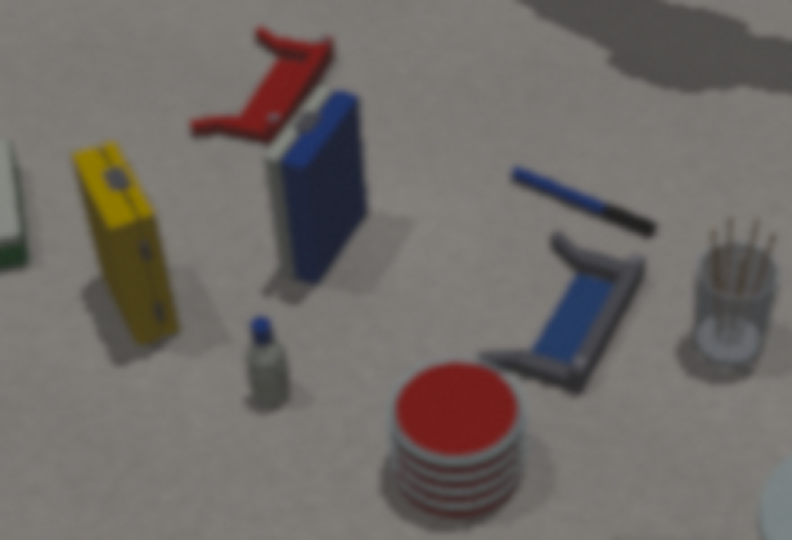

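View pics/top0c.png

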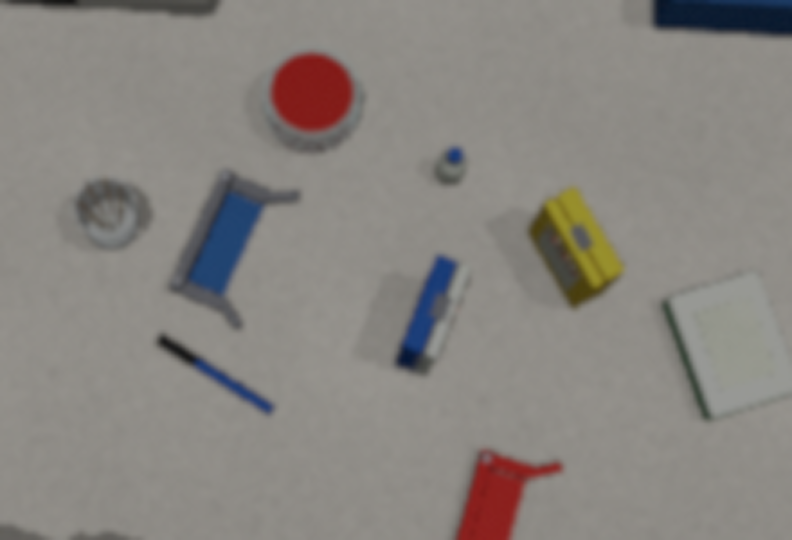

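Run:
```python
from plant import robot
import cv2,pickle,numpy as np
from h import *
robot.goto([0.49,0.05,0.30],[np.pi,0,-0.35])
s=robot.sense();print(s["t"],s["joint_pos"].round(2),s["tcp_pos"])
f=robot.grab_frame("wrist");pickle.dump(f,open("wrist1.pkl","wb"))
cv2.imwrite("pics/wrist1.png",f["image"][:,:,::-1])
robot.goto([0.45,-0.03,0.32],[np.pi,0,-0.35])
f=robot.grab_frame("wrist");pickle.dump(f,open("wrist2.pkl","wb"))
cv2.imwrite("pics/wrist2.png",f["image"][:,:,::-1]);print(robot.sense()["t"])
f=robot.grab_frame("scene");pickle.dump(f,open("scene1.pkl","wb"))
```

```text
2.5917 [-0.78  0.08  0.64  1.85 -0.05  1.23 -0.47] [0.49000601 0.05131746 0.29976776]
3.15
```

View pics/wrist1.png

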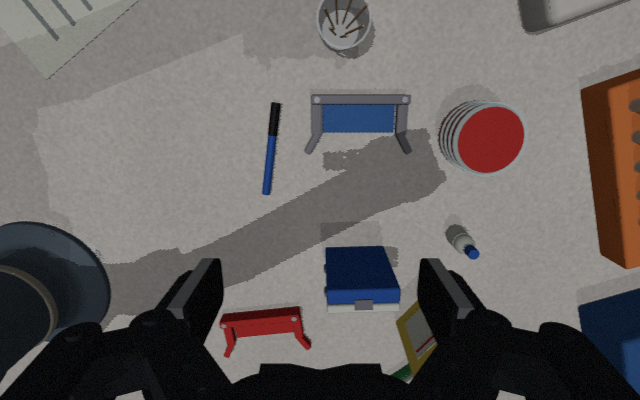

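View pics/wrist2.png

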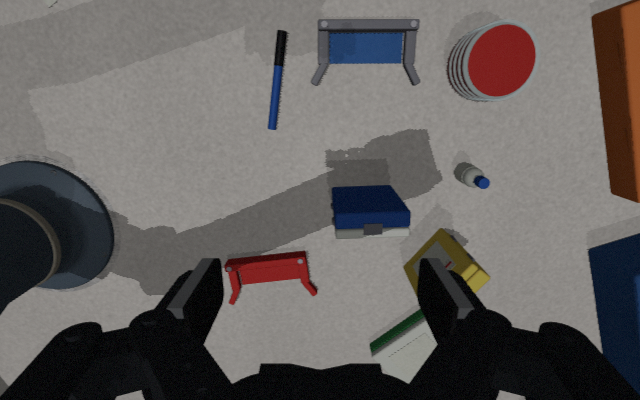

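The wrist views show the dock's stop along row ~100, columns 311–411, with the blue patch below it. The box's blue face is at (362,270) in view 1 and (372,207) in view 2. Next I'll fit their geometry from depth.

Run:
```python
import cv2,pickle,numpy as np
from h import *
def rect(P):
    r=cv2.minAreaRect((P[:,:2]*1000).astype(np.float32));return cv2.boxPoints(r).round(1).tolist(),np.round(r[1],1)
for n in("wrist1","wrist2"):
    f=pickle.load(open(n+".pkl","rb"));W=cloud(f)
    for p in [(362,110),(360,99),(362,230)]: print(n,p,W[p[1],p[0]].round(4))
    X,Y,Z=W[...,0],W[...,1],W[...,2]
    reg=(X>.43)&(X<.66)&(Y>-.0)&(Y<.16)
    m=reg&(Z>.019)&(Z<.03); m=cv2.morphologyEx(m.astype(np.uint8),cv2.MORPH_OPEN,np.ones((2,2)))
    k,l,st,_=cv2.connectedComponentsWithStats(m)
    for i in range(1,k):
        if st[i,4]>60:
            P=W[l==i];print("stop",st[i,4],np.median(P[:,2]).round(4),rect(P))
    m=(reg&(Z>.008)&(Z<.0175)).astype(np.uint8);m=cv2.morphologyEx(m,cv2.MORPH_OPEN,np.ones((2,2)))
    k,l,st,_=cv2.connectedComponentsWithStats(m)
    for i in range(1,k):
        if st[i,4]>60:
            P=W[l==i];print("guide",st[i,4],np.median(P[:,2]).round(4),rect(P))
    I=f["image"].astype(int);reg=(X>.38)&(X<.62)&(Y>-.19)&(Y<-.05)
    P=W[reg&(Z>.11)&(Z<.13)];print("boxtop",len(P),np.median(P[:,2]),rect(P) if len(P)>5 else 0)
    # blue face plane
    bl=reg&(I[...,2]>1.5*I[...,0])&(Z>.015)&(Z<.11)
    P=W[bl];c=P.mean(0);u,s,vt=np.linalg.svd(P-c,full_matrices=False)
    print("blue face",len(P),c.round(4),vt[2].round(3),s[2]/len(P)**.5)
```

```text
wrist1 (362, 110) [0.563  0.0817 0.0016]
wrist1 (360, 99) [0.5624 0.0976 0.0252]
wrist1 (362, 230) [ 0.5094 -0.0871 -0.0013]
stop 895 nan ([[627.2000122070312, 66.9000015258789], [629.0, 75.69999694824219], [628.7999877929688, 75.69999694824219], [627.0, 66.9000015258789]], array([0.2, 9. ]))
guide 386 nan ([[422.0, 76.5], [432.20001220703125, 70.9000015258789], [462.5, 126.69999694824219], [452.29998779296875, 132.3000030517578]], array([63.5, 11.6]))
guide 457 nan ([[466.5, 54.20000076293945], [476.29998779296875, 48.0], [513.0, 106.5999984741211], [503.1000061035156, 112.80000305175781]], array([69.1, 11.7]))
guide 513 nan ([[589.0999755859375, 5.800000190734863], [611.7000122070312, 1.600000023841858], [624.5, 69.69999694824219], [601.9000244140625, 74.0]], array([69.3, 23. ]))
guide 77 0.0163 ([[643.7000122070312, 1.7000000476837158], [648.7999877929688, -0.30000001192092896], [659.9000244140625, 28.100000381469727], [654.7999877929688, 30.0]], array([30.4,  5.4]))
boxtop 2039 0.12010416062666643 ([[436.1000061035156, -124.30000305175781], [521.7000122070312, -151.39999389648438
[... 850 characters left out ...]
, 22. ]))
guide 498 nan ([[469.29998779296875, 54.400001525878906], [483.8999938964844, 45.900001525878906], [518.5999755859375, 105.80000305175781], [503.8999938964844, 114.30000305175781]], array([69.2, 16.9]))
guide 93 0.016 ([[643.7000122070312, -0.30000001192092896], [648.9000244140625, -2.0999999046325684], [660.0, 29.299999237060547], [654.7999877929688, 31.100000381469727]], array([33.3,  5.5]))
boxtop 2127 0.12024833564909244 ([[436.1000061035156, -124.0], [521.5999755859375, -151.60000610351562], [532.0999755859375, -119.0999984741211], [446.6000061035156, -91.5999984741211]], array([34.1, 89.9]))
blue face 1463 [ 0.4882 -0.1057  0.0673] [-0.306 -0.952 -0.   ] 0.0006721231731422895
```

Run:
```python
import cv2,pickle,numpy as np
from h import *
a=-.312;d=np.array([-np.sin(a),np.cos(a)]);l=np.array([-d[1],d[0]])
for n in("wrist1","wrist2"):
    f=pickle.load(open(n+".pkl","rb"));W=cloud(f)
    Q=W[...,:2]-np.array([.564,.0885]);u=Q@d;v=Q@l;Z=W[...,2]
    m=(Z>.019)&(Z<.03)&(abs(v)<.08)&(abs(u)<.03)
    print(n,"stop v",np.percentile(v[m],[1,99]),"u",np.percentile(u[m],[2,5,95,98]))
    # face u at several v
    vs=np.linspace(-.055,.055,9);fr=[np.percentile(u[m&(abs(v-x)<.007)],5) for x in vs];p=np.polyfit(vs,fr,1);print("face slope",p)
    g=(Z>.007)&(Z<.018)&(u>-.075)&(u<-.005)&(abs(v)<.085)
    for u0 in(-.06,-.05,-.03,-.02):
        k=g&(abs(u-u0)<.004);L=v[k&(v>0)];R=v[k&(v<0)]
        print(u0,np.percentile(L,[3,50,97]).round(4),np.percentile(R,[3,50,97]).round(4))
    m=(Z>.114)&(Z<.126)&(abs(v)<.08)&(u<-.17)&(u>-.28)
    print("box",np.percentile(v[m],[1,99]),np.percentile(u[m],[1,99]))
```

```text
wrist1 stop v [-0.05796996  0.06671478] u [0.00183718 0.00261778 0.01360986 0.014379  ]
face slope [0.03486824 0.00306474]
-0.06 [0.0698 0.0741 0.0793] [-0.0664 -0.0599 -0.0542]
-0.05 [0.0639 0.0709 0.077 ] [-0.061  -0.0551 -0.0491]
-0.03 [0.0565 0.0626 0.0687] [-0.0571 -0.0503 -0.0443]
-0.02 [0.0562 0.0622 0.0683] [-0.0582 -0.051  -0.0448]
box [-0.03185435  0.05559049] [-0.24050695 -0.20752097]
wrist2 stop v [-0.05753302  0.06687421] u [0.0008634  0.00163759 0.01373564 0.01457481]
face slope [0.03329995 0.00200438]
-0.06 [0.0708 0.075  0.0803] [-0.0661 -0.0593 -0.0538]
-0.05 [0.0645 0.0705 0.0761] [-0.0607 -0.054  -0.0484]
-0.03 [0.0565 0.062  0.0685] [-0.0576 -0.0501 -0.0444]
-0.02 [0.0563 0.0627 0.0681] [-0.0576 -0.0508 -0.0448]
box [-0.03171381  0.05550231] [-0.24063441 -0.2078172 ]
```

Run:
```python
import cv2,pickle,numpy as np
from h import *
f=pickle.load(open("top0.pkl","rb"))
for n in("top0","scene1"):
    f=pickle.load(open(n+".pkl","rb"));W=cloud(f)
    X,Y,Z=W[...,0],W[...,1],W[...,2]
    m=(X>.46)&(X<.66)&(Y>-.32)&(Y<-.175)&(Z>.09)&(Z<.135)
    if m.sum()>10: print(n,m.sum(),cv2.boxPoints(cv2.minAreaRect((W[m][:,:2]*1000).astype(np.float32))).round().tolist())
```

```text
top0 351 [[505.0, -258.0], [525.0, -290.0], [602.0, -244.0], [582.0, -212.0]]
scene1 479 [[508.0, -259.0], [526.0, -289.0], [606.0, -241.0], [588.0, -211.0]]
```

Run:
```python
from plant import robot
import cv2,pickle,numpy as np
from h import *
a=-.311;d=np.array([-np.sin(a),np.cos(a)]);c=np.array([.4841,-.1216])
O=[np.pi,0,a]
p=c-d*.060
robot.goto([*p,.22],O); robot.grip(0.0)
print(robot.nose_length,robot.sense()["opening"])
robot.move_straight([*p,.106],vel=.15)
r=robot.move_straight([*(c-d*.018),.106],vel=.05,contact_N=1.0)
s=robot.sense();print(r,s["t"],s["tcp_pos"],s["wrist_force"].round(2), (s["tcp_pos"][:2]-c)@d)
f=robot.grab_frame("scene")
cv2.imwrite("pics/scene2.png",cv2.resize(f["image"][100:280,160:420],(780,540))[:,:,::-1])
```

```text
0.011 0.0005514509917071678
False 6.6167 [ 0.47845256 -0.13907163  0.10601364] [ 0.22  0.15 -0.3 ] -0.01836165611432752
```

View pics/scene2.png

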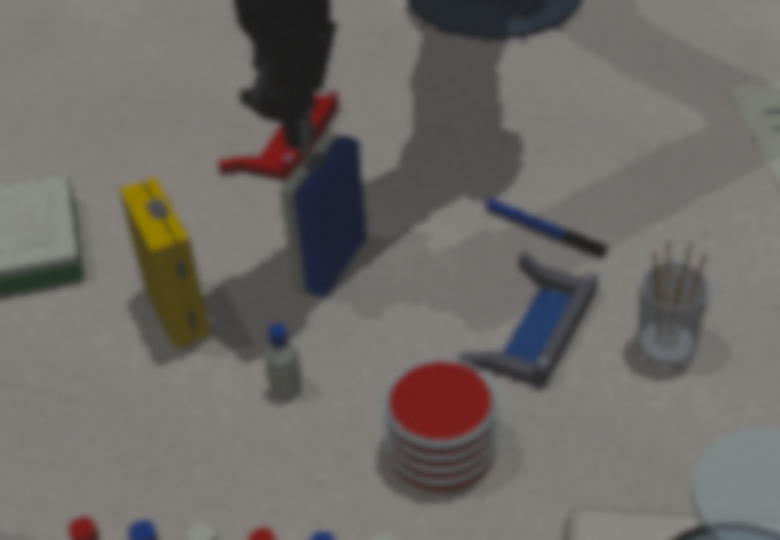

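The box at (330,215) appears to have begun tipping, with the finger behind its top. The tipping force is below my 1 N threshold, so I'll continue slowly.

Run:
```python
from plant import robot
import cv2,pickle,numpy as np
from h import *
a=-.311;d=np.array([-np.sin(a),np.cos(a)]);c=np.array([.4841,-.1216])
r=robot.move_straight([*(c+d*.025),.106],vel=.05)
s=robot.sense();print(r,s["t"],s["wrist_force"].round(2), (s["tcp_pos"][:2]-c)@d)
robot.sleep(.4)
f=robot.grab_frame("scene");pickle.dump(f,open("scene3.pkl","wb"))
cv2.imwrite("pics/scene3.png",cv2.resize(f["image"][100:280,160:420],(780,540))[:,:,::-1])
```

```text
False 7.675 [-0.53 -0.32  0.52] 0.024660529786564397
```

View pics/scene3.png

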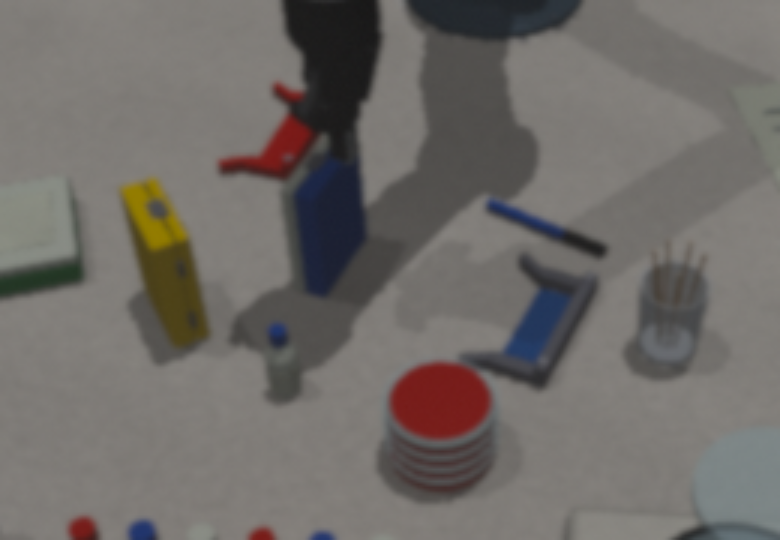

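The box at (330,215) is still upright and the gripper tip at (340,150) seems to be over its far side. Before moving anything I'll work out where the fingers are.

Run:
```python
from plant import robot
import cv2,pickle,numpy as np
from h import *
s=robot.sense();print(s["t"],s["tcp_pos"],s["tcp_rot"],s["opening"],s["wrist_force"].round(2))
f=pickle.load(open("scene3.pkl","rb"));W=cloud(f)
def proj(f,P):
    q=f["R"]@np.array(P)+f["t"];return (q[:2]/q[2]*f["fx"]+[f["cx"],f["cy"]]).round(1)
p=s["tcp_pos"];print("tcp pix",proj(f,p),"tip",proj(f,p-[0,0,.011]))
for col in range(262,290,4): print(col,[tuple(W[r,col].round(3)) for r in range(138,166,6)])
f=robot.grab_frame("wrist");pickle.dump(f,open("wrist3.pkl","wb"));cv2.imwrite("pics/wrist3.png",f["image"][:,:,::-1])
f=robot.grab_frame("top");pickle.dump(f,open("top3.pkl","wb"));cv2.imwrite("pics/top3.png",cv2.resize(f["image"][130:280,240:460],(792,540))[:,:,::-1])
```

```text
8.125 [ 0.49171598 -0.09787284  0.10599223] [-3.14159082e+00  4.41406140e-05 -3.11213569e-01] -8.856251946638103e-05 [-0.33 -0.24  0.75]
tcp pix [275.8 160.7] tip [276.1 163.9]
262 [(np.float64(0.552), np.float64(-0.113), np.float64(0.223)), (np.float64(0.319), np.float64(-0.171), np.float64(0.023)), (np.float64(0.335), np.float64(-0.169), np.float64(0.012)), (np.float64(0.493), np.float64(-0.133), np.float64(0.121)), (np.float64(0.514), np.float64(-0.129), np.float64(0.119))]
266 [(np.float64(0.552), np.float64(-0.104), np.float64(0.224)), (np.float64(0.305), np.float64(-0.162), np.float64(0.012)), (np.float64(0.467), np.float64(-0.126), np.float64(0.12)), (np.float64(0.491), np.float64(-0.122), np.float64(0.12)), (np.float64(0.515), np.float64(-0.119), np.float64(0.12))]
270 [(np.float64(0.533), np.float64(-0.098), np.float64(0.21)), (np.float64(0.532), np.float64(-0.1), np.float64(0.192)), (np.float64(0.499), np.float64(-0.109), np.float64(0.147)), (np.float64(0.491), np.float64(-0.112), np.float64(0.12)), (np.float64(0.5), np.float64(-0.112), np.float64(0.108))]
274 [(np.float64(
[... 496 characters left out ...]
64(-0.097), np.float64(0.097)), (np.float64(0.463), np.float64(-0.098), np.float64(0.077))]
282 [(np.float64(0.256), np.float64(-0.119), np.float64(0.001)), (np.float64(0.288), np.float64(-0.115), np.float64(0.002)), (np.float64(0.318), np.float64(-0.111), np.float64(0.002)), (np.float64(0.341), np.float64(-0.108), np.float64(-0.002)), (np.float64(0.372), np.float64(-0.104), np.float64(0.0))]
286 [(np.float64(0.253), np.float64(-0.107), np.float64(-0.001)), (np.float64(0.287), np.float64(-0.103), np.float64(0.002)), (np.float64(0.315), np.float64(-0.099), np.float64(0.0)), (np.float64(0.341), np.float64(-0.096), np.float64(-0.001)), (np.float64(0.37), np.float64(-0.092), np.float64(-0.001))]
```

View pics/wrist3.png

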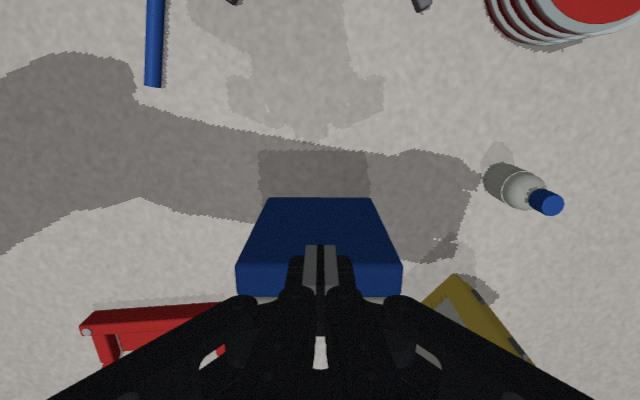

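View pics/top3.png

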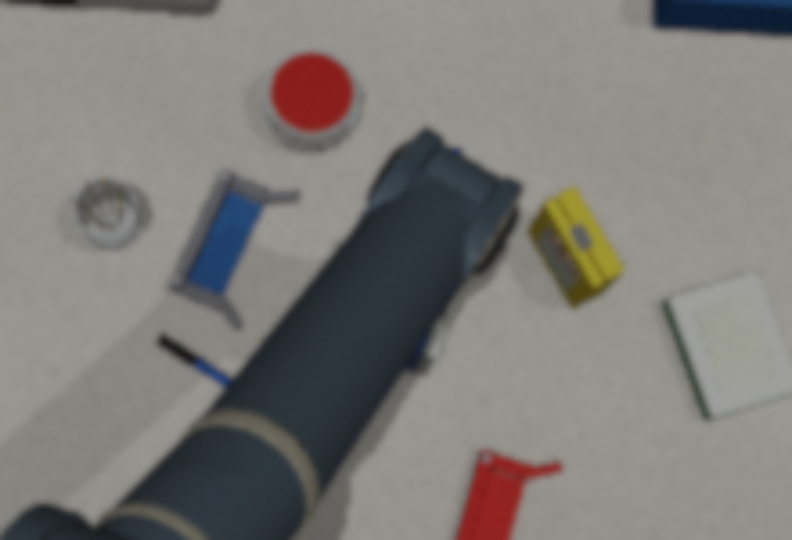

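Run:
```python
import pickle,numpy as np
from h import *
f=pickle.load(open("wrist3.pkl","rb"));W=cloud(f)
print("cam",-f["R"].T@f["t"])
for r in range(238,330,8): print(r,W[r,312].round(3),W[r,330].round(3),f["range_z"][r,312])
print("boxtop",W[280,260].round(3),W[280,380].round(3),"bench",W[100,300].round(3))
f=pickle.load(open("wrist1.pkl","rb"));W=cloud(f)
print("open",[W[r,c].round(3) for r,c in((265,210),(280,205),(265,432))])
```

```text
cam [ 0.51650375 -0.02481677  0.27688302]
238 [ 0.486 -0.105  0.088] [ 0.496 -0.108  0.087] 0.20631924
246 [ 0.493 -0.087  0.139] [ 0.501 -0.089  0.14 ] 0.15099959
254 [ 0.493 -0.087  0.148] [ 0.501 -0.089  0.148] 0.14323764
262 [ 0.493 -0.086  0.156] [ 0.5   -0.089  0.155] 0.13539563
270 [ 0.493 -0.087  0.161] [ 0.5   -0.089  0.161] 0.13061856
278 [ 0.494 -0.086  0.168] [ 0.5   -0.09   0.166] 0.12402613
286 [ 0.493 -0.088  0.17 ] [ 0.5   -0.089  0.172] 0.12201096
294 [ 0.494 -0.086  0.178] [ 0.5   -0.088  0.178] 0.11408093
302 [ 0.494 -0.086  0.183] [ 0.5   -0.087  0.184] 0.10953616
310 [ 0.493 -0.088  0.184] [ 0.5   -0.088  0.187] 0.10896731
318 [ 0.492 -0.093  0.182] [ 0.5   -0.088  0.191] 0.11267028
326 [ 0.491 -0.096  0.181] [ 0.499 -0.09   0.192] 0.113872655
boxtop [ 0.457 -0.105  0.121] [ 0.518 -0.125  0.12 ] bench [ 0.5   -0.026  0.   ]
open [array([0.454, 0.077, 0.352]), array([0.454, 0.075, 0.36 ]), array([0.537, 0.046, 0.351])]
```

The wrist depth shows the fingertips at z≈0.136 while the TCP reads 0.106. The real tips are therefore about 30 mm above the reported TCP, not 11 mm below it, and the finger simply passed over the 0.12 m box without touching it. I'll use the measured offset, back off and push again lower.

Run:
```python
from plant import robot
import cv2,pickle,numpy as np
from h import *
a=-.311;d=np.array([-np.sin(a),np.cos(a)]);c=np.array([.4841,-.1216])
p=c-d*.060
robot.move_straight([*p,.108],vel=.2)
robot.move_straight([*p,.070],vel=.1)
f=robot.grab_frame("wrist");W=cloud(f);pickle.dump(f,open("wrist4.pkl","wb"))
cv2.imwrite("pics/wrist4.png",f["image"][:,:,::-1])
r=robot.move_straight([*(c-d*.024),.070],vel=.06)
s=robot.sense();print(r,s["t"],s["wrist_force"].round(2), (s["tcp_pos"][:2]-c)@d)
f=robot.grab_frame("scene")
cv2.imwrite("pics/scene4.png",cv2.resize(f["image"][100:280,160:420],(780,540))[:,:,::-1])
```

```text
False 10.1333 [-0.66 -1.02 -0.44] -0.024170634049165692
```

View pics/wrist4.png

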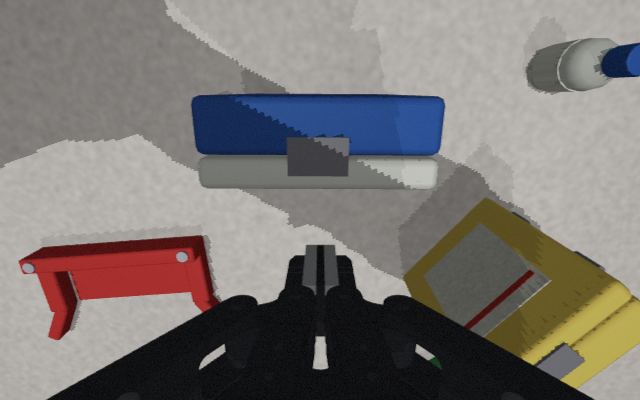

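View pics/scene4.png

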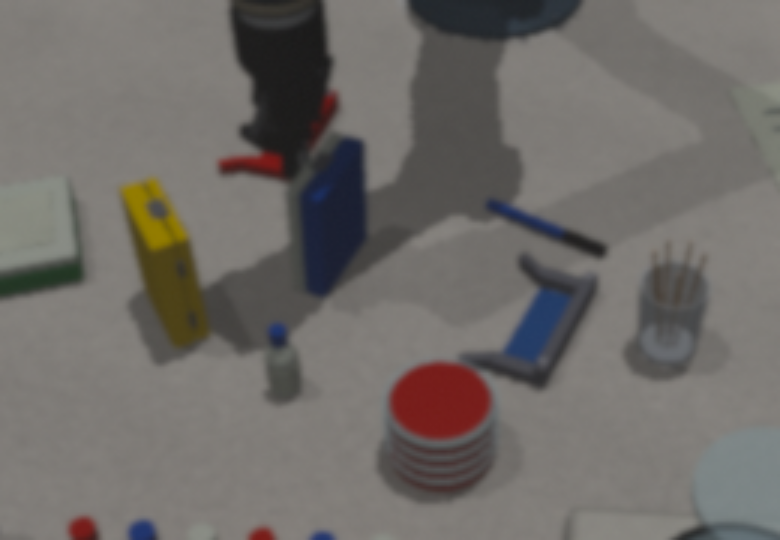

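The finger is behind the lid at (300,170). Force is about 1 N and the box has begun to tilt, so I'll keep pushing until it falls.

Run:
```python
from plant import robot
import cv2,pickle,numpy as np
from h import *
a=-.311;d=np.array([-np.sin(a),np.cos(a)]);c=np.array([.4841,-.1216])
r=robot.move_straight([*(c+d*.014),.070],vel=.06)
s=robot.sense();print(r,s["t"],s["wrist_force"].round(2), (s["tcp_pos"][:2]-c)@d)
robot.sleep(.3)
f=robot.grab_frame("scene")
cv2.imwrite("pics/scene5.png",cv2.resize(f["image"][100:280,160:420],(780,540))[:,:,::-1])
f=robot.grab_frame("wrist");pickle.dump(f,open("wrist5.pkl","wb"));cv2.imwrite("pics/wrist5.png",f["image"][:,:,::-1])
```

```text
False 10.9667 [-0.62  0.1  -0.22] 0.013876768262217606
```

View pics/scene5.png

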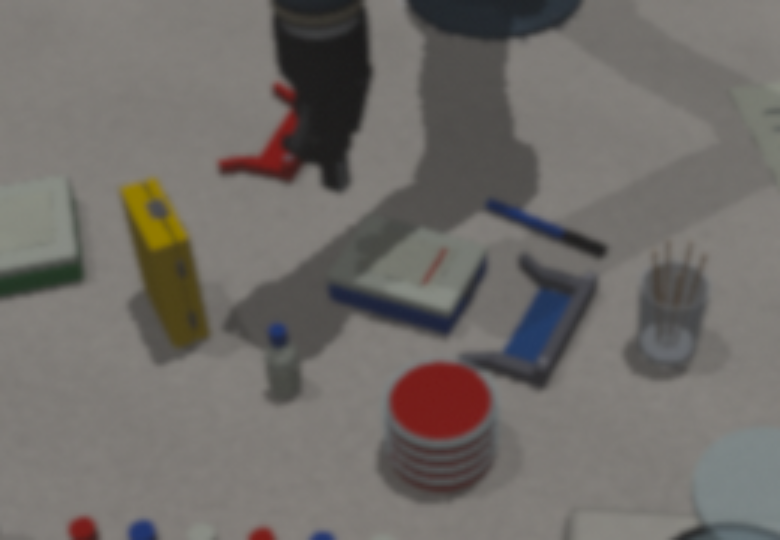

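View pics/wrist5.png

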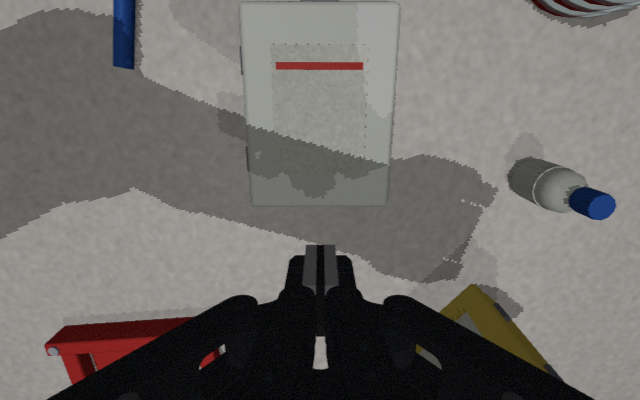

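The box lies flat, lid up, in front of the bay (scene about (410,280)) and is clear of the guides. Next I'll measure it.

```bash
cat >> h.py <<'E'
def boxpose(f):
    W=cloud(f);X,Y,Z=W[...,0],W[...,1],W[...,2]
    m=(X>.42)&(X<.64)&(Y>-.16)&(Y<.13)&(Z>.029)&(Z<.040)
    m=cv2.morphologyEx(m.astype(np.uint8),cv2.MORPH_OPEN,np.ones((3,3)))
    k,l,st,_=cv2.connectedComponentsWithStats(m);i=1+np.argmax(st[1:,4])
    P=W[l==i];P=P[np.isfinite(P[:,0])&(P[:,2]>.025)&(P[:,2]<.045)];r=cv2.minAreaRect((P[:,:2]*1000).astype(np.float32))
    return np.median(P[:,2]),cv2.boxPoints(r)/1000,r
DA=-.345;DO=np.array([.5596,.0920]);DD=np.array([-np.sin(DA),np.cos(DA)]);DL=np.array([-DD[1],DD[0]])
E
python3 - <<'E'
from plant import robot
import pickle
from h import *
f=pickle.load(open("wrist5.pkl","rb"));z,B,r=boxpose(f);print(z,r);
for b in B: print(b.round(4),((b-DO)@DD).round(4),((b-DO)@DL).round(4))
for n in("top",):
    f=robot.grab_frame(n);z,B,r=boxpose(f);print(n,z,r)
E
```

```text
0.034661150922210865 ((508.8275451660156, -46.53813934326172), (120.11857604980469, 90.53030395507812), 72.09977722167969)
[ 0.4473 -0.0898] -0.209 0.0442
[ 0.5334 -0.1176] -0.2061 -0.0463
[ 0.5704 -0.0033] -0.086 -0.0424
[0.4842 0.0245] -0.089 0.0481
top 0.03455168002845403 ((519.296142578125, -1.619314193725586), (26.43419647216797, 33.80294418334961), 71.5279312133789)
```

The lid is at z=0.0346, the centre is at dock x=-0.147, y≈+0.001, and the yaw error is about 0.03 rad. Now I'll get behind it, half-open for a two-point push, and lower the tips while checking their height.

Run:
```python
from plant import robot
from h import *
a=-.3124;d=np.array([-np.sin(a),np.cos(a)]);rear=np.array([.5088,-.0465])-.06*d
p=rear-d*.038
robot.move_straight([*p,.070],vel=.2,attitude=[np.pi,0,a])
robot.grip(.5)
robot.move_straight([*p,.010],vel=.12)
f=robot.grab_frame("wrist");W=cloud(f);pickle.dump(f,open("wrist6.pkl","wb"))
cv2.imwrite("pics/wrist6.png",f["image"][:,:,::-1])
s=robot.sense();print(s["t"],s["tcp_pos"],s["opening"])
m=(W[...,2]>.02)&(W[...,2]<.12);m[:,:]&=(np.abs((W[...,:2]-p)@d)<.02)
P=W[m];q=(P[:,:2]-p)@np.array([d[1],-d[0]]);u=(P[:,:2]-p)@d
k=abs(q)<.06
print("lowest finger z",np.percentile(P[k,2],[0,1,5]),"front u",np.percentile(u[k],[95,99]),"lateral",np.percentile(q[k],[1,99]))
```

```text
12.9167 [ 0.47923065 -0.14013463  0.01055359] 0.49664445464271584
lowest finger z [0.03954167 0.04770171 0.06102702] front u [0.01699594 0.01749578] lateral [-0.05672014  0.05821608]
```

View pics/wrist6.png

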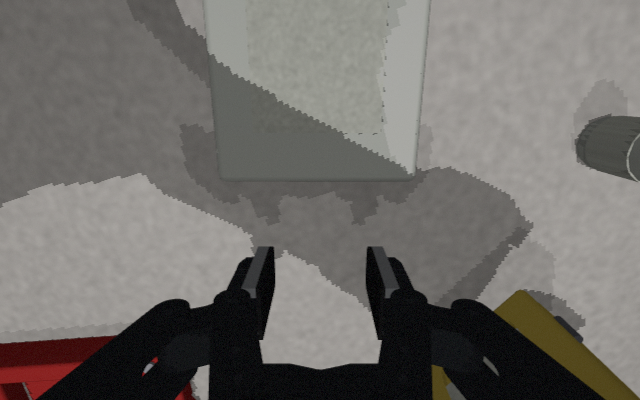

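The finger tips, at (265,250) and (375,250), sit squarely behind the rear end with z≈0.042. I'll lower them by 30 mm and push.

Run:
```python
from plant import robot
from h import *
a=-.3124;d=np.array([-np.sin(a),np.cos(a)]);rear=np.array([.5088,-.0465])-.06*d
p=rear-d*.038;z=-.020
print(robot.move_straight([*p,z],vel=.08,contact_N=4))
print(robot.move_straight([*(rear-d*.008),z],vel=.08,contact_N=6))
s=robot.sense();print(s["t"],s["tcp_pos"].round(4),s["wrist_force"].round(2))
# push to rear at u=-.160
q=DO+DD*(-.160-.011)
print(robot.move_straight([*q,z],vel=.06,attitude=[np.pi,0,DA],contact_N=12))
s=robot.sense();print(s["t"],s["tcp_pos"].round(4),s["wrist_force"].round(2))
f=robot.grab_frame("wrist");pickle.dump(f,open("wrist7.pkl","wb"))
cv2.imwrite("pics/wrist7.png",f["image"][:,:,::-1])
f=robot.grab_frame("scene");pickle.dump(f,open("scene7.pkl","wb"))
cv2.imwrite("pics/scene7.png",cv2.resize(f["image"][100:280,160:420],(780,540))[:,:,::-1])
zz,B,r=boxpose(f);print(zz,r)
for b in B: print(b.round(4),((b-DO)@DD).round(4),((b-DO)@DL).round(4))
```

```text
False
False
13.9667 [ 0.4881 -0.1107 -0.0199] [ 0.03 -0.33 -0.06]
False
14.8583 [ 0.5017 -0.0684 -0.0201] [-0.41  1.01  0.66]
0.033999107814247635 ((524.8643188476562, -0.4916839599609375), (121.63860321044922, 94.5345458984375), 70.13485717773438)
[ 0.4597 -0.0416] -0.1595 0.0488
[ 0.5487 -0.0738] -0.1597 -0.0458
[0.59   0.0406] -0.0381 -0.046
[0.5011 0.0728] -0.0379 0.0486
```

View pics/wrist7.png

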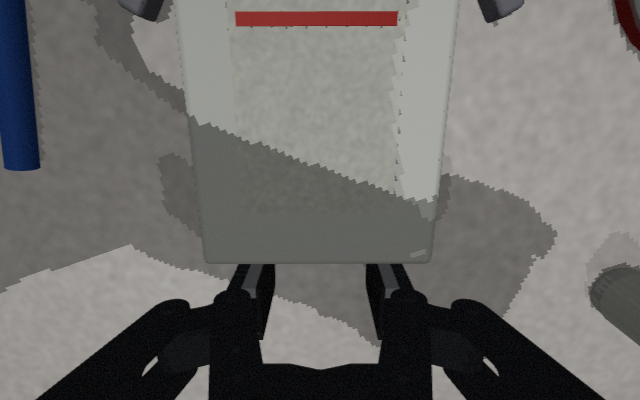

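View pics/scene7.png

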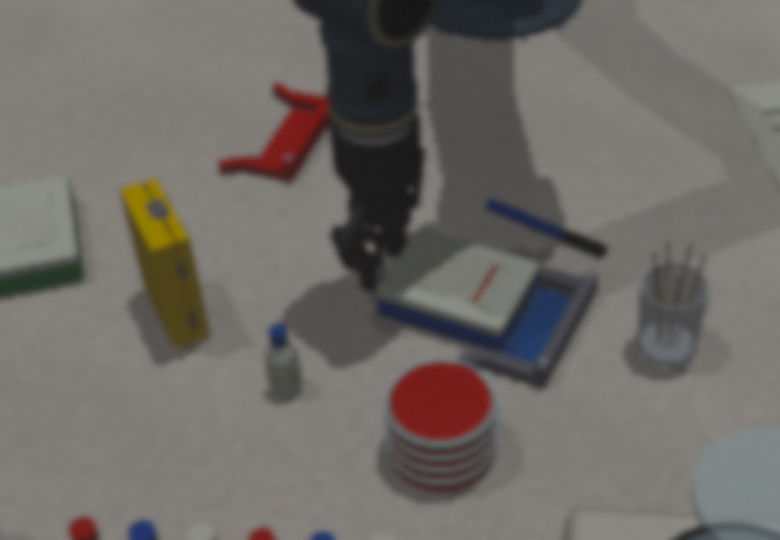

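The box is on line, with its front in the mouth at dock x=-0.038 and y≈+0.001, square to the bay. Now the final push until the force rises at the stop.

Run:
```python
from plant import robot
from h import *
z=-.020
print(robot.move_straight([*(DO+DD*(-.112-.011)),z],vel=.04,contact_N=8))
s=robot.sense();print(s["t"],((s["tcp_pos"][:2]-DO)@DD).round(4),s["wrist_force"].round(2))
robot.sleep(.3)
f=robot.grab_frame("wrist");cv2.imwrite("pics/wrist8.png",f["image"][:,:,::-1])
f=robot.grab_frame("scene");pickle.dump(f,open("scene8.pkl","wb"))
cv2.imwrite("pics/scene8.png",cv2.resize(f["image"][100:280,160:420],(780,540))[:,:,::-1])
zz,B,r=boxpose(f);print(zz,r)
for b in B: print(b.round(4),((b-DO)@DD).round(4),((b-DO)@DL).round(4))
```

```text
True
15.8833 -0.1316 [-0.72  0.49 -0.19]
0.03383521867866514 ((538.12255859375, 34.67823028564453), (122.19879913330078, 92.44792938232422), 70.1838150024414)
[ 0.4739 -0.0071] -0.1223 0.0471
[ 0.5609 -0.0385] -0.1223 -0.0453
[0.6023 0.0765] -0.0001 -0.0455
[0.5153 0.1078] -0.0001 0.047
```

View pics/scene8.png

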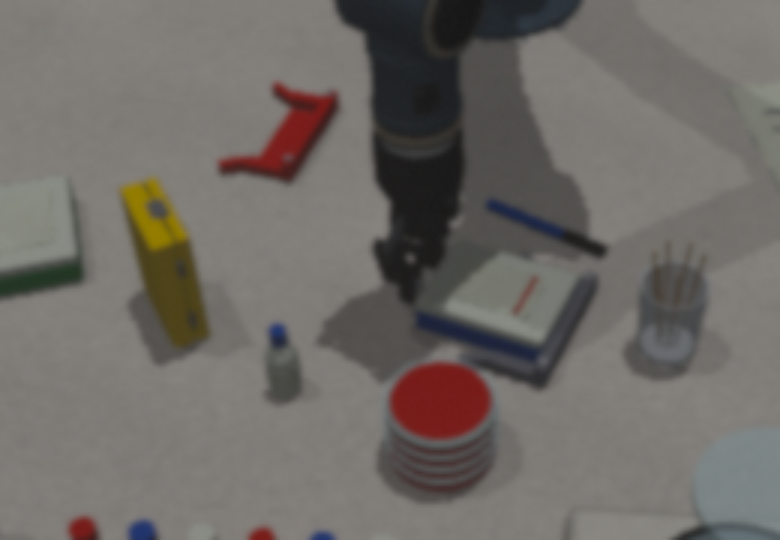

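The front end reads at the stop face and the 8 N contact fired there. I'll press once more, gently, to confirm, then withdraw and look.

Run:
```python
from plant import robot
from h import *
z=-.020
s=robot.sense();p0=s["tcp_pos"][:2]
print(robot.move_straight([*(p0+DD*.008),z],vel=.02,contact_N=12))
s=robot.sense();print(s["t"],((s["tcp_pos"][:2]-DO)@DD).round(4),s["wrist_force"].round(2))
robot.move_straight([*(p0-DD*.03),z],vel=.08)
robot.move_straight([*(p0-DD*.03),.22],vel=.2)
f=robot.grab_frame("wrist");pickle.dump(f,open("wrist9.pkl","wb"));cv2.imwrite("pics/wrist9.png",f["image"][:,:,::-1])
zz,B,r=boxpose(f);print(zz,r)
for b in B: print(b.round(4),((b-DO)@DD).round(4),((b-DO)@DL).round(4))
f=robot.grab_frame("scene");cv2.imwrite("pics/scene9.png",cv2.resize(f["image"][100:280,160:420],(780,540))[:,:,::-1])
zz,B,r=boxpose(f);print(zz,r)
s=robot.sense();print(s["t"],s["wrist_force"].round(2))
```

```text
True
16.6167 -0.1318 [ 0.47 -0.57  0.4 ]
0.03467590092076976 ((537.7915649414062, 33.34271240234375), (114.28959655761719, 90.17190551757812), 70.08243560791016)
[ 0.4759 -0.005 ] -0.1196 0.0459
[ 0.5607 -0.0357] -0.1198 -0.0442
[0.5996 0.0717] -0.0056 -0.0446
[0.5149 0.1024] -0.0053 0.0456
0.03386317797689241 ((538.8828125, 35.359352111816406), (120.59744262695312, 92.94538116455078), 70.64859771728516)
18.6 [ 0.26 -0.21 -0.28]
```

View pics/wrist9.png

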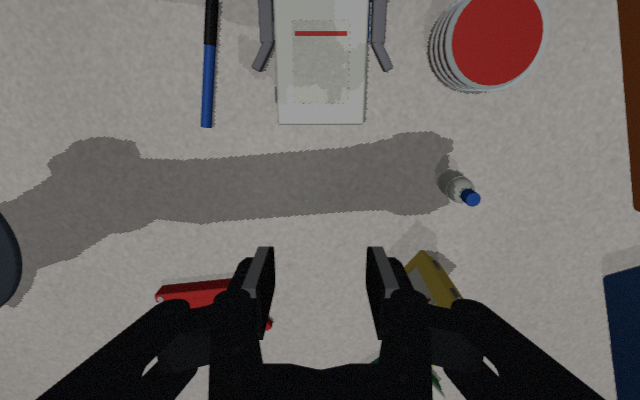

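View pics/scene9.png

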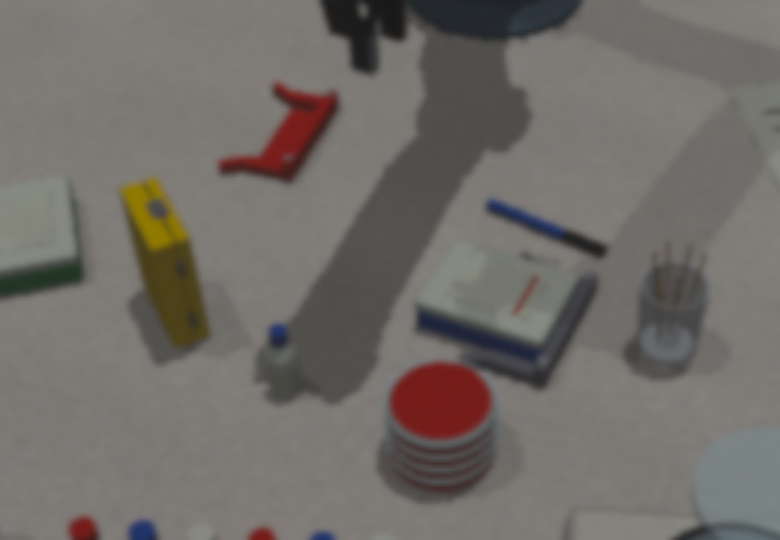

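The box is between the guides with its rear at dock x=-0.120. The wrist image cuts off the front edge (row 0), so one look from above the stop will rule out a jam short of it.

Run:
```python
from plant import robot
from h import *
robot.goto([*(DO-DD*.02),.24],[np.pi,0,DA])
f=robot.grab_frame("wrist");pickle.dump(f,open("wrist10.pkl","wb"));W=cloud(f)
cv2.imwrite("pics/wrist10.png",f["image"][:,:,::-1])
zz,B,r=boxpose(f);print(zz,r)
for b in B: print(((b-DO)@DD).round(4),((b-DO)@DL).round(4))
Q=W[...,:2]-DO;u=Q@DD;v=Q@DL;Z=W[...,2]
for v0 in(-.035,0,.035):
    k=abs(v-v0)<.006
    b=k&(Z>.03)&(Z<.04)&(u>-.1);st=k&(Z>.019)&(Z<.028)&(abs(u)<.03)
    print(v0,"box front",np.percentile(u[b],98).round(4),"stop",np.percentile(u[st],[3,97]).round(4))
    g=k&(Z<.012)&(u>-.02)&(u<.008);print("bench pixels in gap",g.sum())
print(robot.sense()["t"])
```

```text
0.03461262519049682 ((538.6657104492188, 35.91530227661133), (119.7943115234375, 90.20668029785156), 70.04512786865234)
-0.1196 0.046
-0.1199 -0.0442
-0.0001 -0.0446
0.0002 0.0456
-0.035 box front -0.0012 stop [-0.0003  0.0118]
bench pixels in gap 0
0 box front 0.0483 stop [0.0011 0.0119]
bench pixels in gap 0
0.035 box front 0.1113 stop [-0.0001  0.0119]
bench pixels in gap 0
19.2833
```

View pics/wrist10.png

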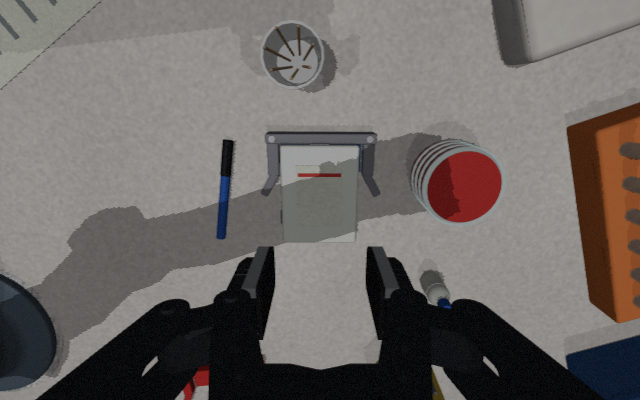

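The box's front edge (row ~145) meets the stop (row ~140) with no bench visible between them. It sits between the guides and the neighbouring items look undisturbed, so I'm handing in.

Run:
```python
from plant import robot
robot.close_job();print(robot.sense()["t"])
```

```text
the job is handed in; nothing more can be done
the job is handed in; nothing more can be done
```

The box is home: I tipped it over with the shut fingers high on the lid, then pushed its rear end with the half-open fingers until it met the stop. The job was handed in at about 19.3 s of the 38 s allowed; no verdict is reported.

**Last checks, by wrist camera with the arm clear:**
- **Lying flat:** the lid is up at a height of 34.6 mm.
- **Against the stop:** the front end is within about 1 mm of the stop face, with no bench visible in between. A second push of 12 N moved it only 0.2 mm.
- **Centred and square:** it is about 1 mm off the middle line and square to the bay within about 0.01 rad.
- **Bystanders:** the pen, plates, dropper and swabs look unmoved in the last picture. I judged this by eye and did not measure it. The far plates and green box were not in full view there, but the arm never went near them.

**What disagreed:**
- **Fingertip height:** the text puts the fingertips 11 mm ahead of the TCP, but I measured them about 30 mm behind it. The first tipping pass therefore went over the box without touching it. I corrected for this from camera depth before trying again.
- **Bay direction:** two fits of the bay's direction differed by about 0.03 rad. I used the stop-face fit, and the seated box agrees with it.

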